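# Show the formed ferrule to the inspection camera

### The arm

A 6-joint arm with a two-finger parallel gripper is mounted at the origin on a cart in front of the work surface, level with it; the furniture and walls round the work are solid. World frame = base frame: x ahead of the robot, y to its left, z up, the work surface at z = 0. Lengths are in m, angles in rad, forces in N, time in s.
With the tool pointing down it reaches from about 0.25 to 0.85 m from the base axis. Payload 12.5 kg.
Tool frame: the origin (TCP) lies between the finger pads; the fingertips stand nose_length ahead of it and the grasp point (between the pads) lies 11 mm behind it (nose_length is the distance from the TCP to the fingertips, in m); z points along the fingers, y is the line along which they close (so a half turn about z gives the same grasp; the last joint's range is limited). The gripper opens to 93 mm and grips with 3 to 60 N. Pads are 15 mm wide; open, the fingers measure 128 mm over their backs; the gripper's body (75 mm by 188 mm) begins 65 mm behind the grasp point.
Start: joints at [1.081, 0.351, 1.652, -0, 1.139, -0.085], TCP at [0.217, 0.506, 0.227] pointing down, gripper open.
Joint ranges: [-2.75, 2.75], [-0.79, 2.1], [0.01, 2.65], [-1.57, 4.71], [0.07, 3.14], [-2.87, 2.87]. Speed limits (rad/s): [2.22, 2.22, 2.79, 3.14, 3.14, 3.14].

### API

Orientations are given as a rotation vector (axis times angle).
In Python, from plant import * gives the robot as it stands. The module is installed in compiled form; this text tells all that it offers.
- The arm moves only by the tool servo_tool, never from a script. Its argument "plan" is one flat list of numbers, 5 for each row, row after row: the gripper's target within -1 to 1 (shut at 1, half-way at 0, fully open at -1), then the shift along the tool's x, y, z in mm, then the turn about the tool's z in degrees. A call has 1 to 12 rows; each row shifts and turns the commanded pose from where the row before left it, along the tool's axes as they then stand; what a row does not reach is not made up. A row lasts 1/10 s, in which the tool goes at most 50 mm and 8.59 degrees, less where a joint would pass 70% of its speed; a pose out of reach is approached as far as the arm can. A call with a gripper value outside its range is refused whole. The fingers move at their own pace and stop on an object; the grip force is fixed at half the most. Time passes only in rows, so rows that do not move let the fingers close. It gives the time, the measured TCP pose, the force, the opening and the grip force at its end, in the units of the state.
- state(): the state, without advancing time (a new reading comes with each control period).
- get_image(name): name is "side" or "top"; returns a dict with "frame" (400x640x3 uint8, red, green, blue), "depth" (400x640 float32, m along the optical axis (not along the pixel's ray), 0 where there is no reading), "intrinsics" (3x3 intrinsics, pixels), "D" ([k1, k2, p1, p2, k3] as OpenCV has them; the pictures are not rectified), "eye" and "attitude" of the camera in the world. Camera axes: x right, y up, looking along -z (the intrinsics and any distortion apply to the point x, -y, -z); pixel columns grow to the right and rows downward; lengths in m; the calibration is good to about 2 mm. A picture is of the moment at which its call begins.
- finish_job(): hands the job in; it is judged then, once.
Trained networks look in the newest picture that a camera, given by its name, has taken for a name from the list of things; names that differ only in an ending like _2 or _b are one class to them, and where a whole thing is asked for, a point or a joint stands for the part that bears it (a point fixed in the world has none). Each returns a list of dicts, best first, with "conf" (0 to 1); they miss things now and then, are a little off and sometimes report something else, mostly with a low value. They report only what shows in the picture. A call takes as long as a camera call. They do not tell look-alikes from the thing itself.
- outline_of(query, camera): "pixels" (400x640 bool, what is visible of it) and "box" ([centre column, centre row, width, height] in pixels, round what is visible of it).
The state is a dict: "time_s": time; "joints": joint angles; "joint_vel": joint speeds; "joint_torque": joint torques, N m; "ee_pos": TCP position; "orientation": TCP orientation; "contact_force": force on the tool from outside, world axes, zero at the start; "ft_torque": the same for the moment, N m; "finger_gap": finger opening in m; "grip_force": force on a finger pad.
Only numpy, scipy, OpenCV 4.12 (cv2) and the standard library are available. Lean on these libraries where they do the work, as an engineer would, in place of code of your own. Each camera call takes 0.05 s, during which the arm holds its last target. There are 200 camera calls.

### The job

Draw the steel punch out of the copper ferrule, which stays in its die, and drop it foot-down, right home, into the empty hole of the wooden punch stand. Then lift the ferrule out of the die and hold it up to the inspection camera: its round boss 10 cm in front of the lens and in the middle of its line of sight, the boss face square to the lens and the open mouth uppermost in its picture, without touching the camera's head. Finish while still holding the ferrule there, and leave the other things on the bench where they are.

Things in the scene. Friction and masses are not known exactly. Their poses are not given: they have to be found in the camera images.
- punch_mid (a point): Steel forming punch, a plain round rod 16 mm in diameter and 120 mm long, loose, standing upright in the ferrule; 77 mm of it stand clear above the ferrule's mouth. The point is the middle of its length; z runs along the rod towards its upper end, so the foot is 60 mm below the point.
- punch_foot (a point): Centre of the punch's lower end face (chamfered 2 mm); z runs up the rod.
- ferrule_mid (a point): Copper ferrule, a small deep rectangular box open at the top, 26 mm (x) by 30 mm (y) by 46 mm (z) high, loose. Its lowest 12 mm sit with 1.5 mm play a side in the recess of the die, 34 mm stand above the die. Its inside, 20 by 20 mm, is open down to a floor 3 mm thick. The point is its centre, half-way up; z points to the open mouth, x points out of the face that carries a round boss (10 mm across, 5 mm proud); the two plain side faces, 30 mm apart, look along y and -y.
- ferrule_boss (a point): Centre of the flat end of the boss on the ferrule, 18 mm from the ferrule's centre along its x; same axes as the ferrule.
- die: Dark steel forming die fixed to the bench, 66 mm (x) by 70 mm (y) by 36 mm high, with two low bolt lugs (up to 48 mm from the centre along y and -y, 15 mm high) and a rectangular recess 12 mm deep in the middle of its top. The origin is the centre of its underside; the ferrule in it has its boss to the die's x.
- stand_hole (a point): Centre of the mouth of the one empty hole in the wooden punch stand. The hole is upright, round, 20 mm in diameter, 50 mm deep, chamfered 2 mm. The stand is a fixed block 60 mm (x) by 130 mm (y) by 62 mm high, the mouth lies on its top 35 mm from its middle along -y; three thin short punches that belong to it stick up to 21 mm out of its top, 40, 63 and 87 mm from the hole along y.
- lens (a point): Centre of the front glass (24 mm across) of the inspection camera. The lens looks along -x of this frame, 15 degrees (0.262 rad) below level, roughly towards the robot; y is level, z is up in its picture. The head is a cylinder 42 mm across and 94 mm long that runs to +x, on an arm from a post 123 mm behind the lens and 394 mm high. Height varies. Do not touch it.
- jar: Small brown jar with black cap, 40 mm across, 60 mm high, origin at its foot. Bystander.
- tin: Flat round wax tin, 64 mm across, 20 mm high, origin at its foot. Bystander.
- case: Cream moulded case, 36 by 104 by 24 mm, origin at its underside. Bystander.
- driver: Screwdriver with yellow handle, 150 mm long, lying, origin at its underside. Bystander.
Things that resemble listed ones, but are neither listed nor needed, are in the scene too. Several things have the shape of the die; the one meant has the colours described above.

How it is judged:
On the way, in this order (a step that is already met when the one before it is completed fails the run):
1. the punch stands home in the stand's hole, let go, while the ferrule is still in the die (horizontal distance between punch_foot and stand_hole below 0.006 m and z of punch_foot in the frame of stand_hole below -0.045 m and angle between punch_mid's own z axis and vertical below 0.15 rad and contact force between the fingers and punch below 0.1 N and distance of ferrule_mid from where it was at the start of the episode below 0.008 m), for 0.2 s.
2. the ferrule is lifted clear of the die, held in the fingers (z of ferrule_mid in the frame of die above 0.08 m and contact force between the fingers and ferrule above 1 N), for 0.2 s.
At the end, for the whole second after the job is handed in: Punch foot-down in the stand's hole (6 mm, 45 mm deep, 0.15 rad). Ferrule held still in the fingers, boss 85 to 115 mm before the lens, within 12 mm of its line of sight, facing it and mouth up in its picture within 0.17 rad (horizontal distance between punch_foot and stand_hole below 0.006 m and z of punch_foot in the frame of stand_hole below -0.045 m and angle between punch_mid's own z axis and vertical below 0.15 rad and x of ferrule_boss in the frame of lens between -0.115 and -0.085 m and y of ferrule_boss in the frame of lens between -0.012 and 0.012 m and z of ferrule_boss in the frame of lens between -0.012 and 0.012 m and x of ferrule_mid in the frame of lens below -0.1 m and angle between the x axis of ferrule_mid and the x axis of lens, either way round below 0.17 rad and angle between the z axis of ferrule_mid and the z axis of lens, either way round below 0.17 rad and angle between ferrule_mid's own z axis and vertical below 1 rad and contact force between the fingers and ferrule above 1 N and linear speed of ferrule below 0.02 m/s); the arm keeps its last pose, push and grip.
It fails at once if a bystander is pushed more than 30 mm (distance of any of jar, tin, case, driver from where it was at the start of the episode above 0.03 m).
It fails at once if the camera's head is touched (contact force between any of the arm, the fingers, ferrule and scope_head above 1 N).
It also fails if it takes over 61 s, if anything falls off the work surface, if the arm or the gripper's body presses on something with over 40 N, if the wrist force passes 120 N, or if a joint passes its speed limit or range.

## Working session

There is one attempt and no reset: what is moved stays moved. The work goes in short steps, Python scripts to look and compute and a tool call to move; the robot and the scene stay as the last step left them, time stands still between calls to the robot, and variables do not carry over. Pictures are saved under pics/ and viewed, at most 10 in all, crops included, and the job is handed in when it is done.

Besides the shell and the picture viewer there is one more tool, called after ">>>" as name(argument=value, ...) on one line, values as JSON. servo_tool: Moves the arm, as the interface text tells. Its arguments: {"type":"object","properties":{"plan":{"type":"array"}},"required":["plan"]}

```bash
mkdir -p pics; cat > h.py <<'E'
from plant import *
import numpy as np, cv2
from scipy.spatial.transform import Rotation as R
def att(a):
    a=np.array(a,float)
    return a if a.shape==(3,3) else R.from_rotvec(a).as_matrix()
def cloud(im):
    K=np.array(im["intrinsics"]);D=np.array(im["D"],float)
    h,w=im["depth"].shape
    u,v=np.meshgrid(np.arange(w,dtype=float),np.arange(h,dtype=float))
    p=cv2.undistortPointsIter(np.stack([u.ravel(),v.ravel()],1)[:,None],K,D,None,None,(3,50,1e-9))[:,0]
    d=im["depth"].ravel()
    c=np.stack([p[:,0]*d,-p[:,1]*d,-d],1)
    P=(c@att(im["attitude"]).T+np.array(im["eye"])).reshape(h,w,3)
    P[im["depth"]==0]=np.nan
    return P
def save(im,n,s=None,box=None):
    f=im["frame"][...,::-1]
    if box: f=f[box[1]:box[3],box[0]:box[2]]
    if s: f=cv2.resize(f,None,fx=s,fy=s,interpolation=cv2.INTER_CUBIC)
    cv2.imwrite("pics/"+n,f)
E
python3 - <<'E'
from h import *
s=state();print(s)
for c in("side","top"):
    im=get_image(c);print(c,im["eye"],im["attitude"],im["intrinsics"],im["D"])
    save(im,c+"0.png");np.savez(c+"0.npz",P=cloud(im),F=im["frame"])
    P=cloud(im)
    for q in("punch_mid","ferrule_mid","die","stand_hole","lens","jar","tin","case","driver"):
        try:
            for o in outline_of(q,c)[:4]:
                m=o["pixels"];print(c,q,round(o["conf"],2),np.round(o["box"]),np.round(np.nanmedian(P[m],0),3))
        except Exception as e: print(q,e)
E
```

```text
{'time_s': 0.0, 'joints': array([ 1.08142764e+00,  3.51237411e-01,  1.65238652e+00, -2.29257800e-05,
        1.13911233e+00, -8.45951256e-02]), 'joint_vel': array([-2.32932220e-04,  2.80480674e-03,  9.82731409e-04, -6.70148806e-05,
        3.19183685e-04, -4.25237487e-04]), 'joint_torque': array([ 1.78229559e-03, -4.97314274e+01, -2.85263300e+01,  7.00956839e-02,
        2.56243511e-02, -1.34346737e-04]), 'ee_pos': array([0.21642334, 0.50527941, 0.22611506]), 'orientation': array([-6.31409229e-01, -3.07717653e+00,  1.73200017e-03]), 'contact_force': array([-0.08763102,  0.29479396,  0.02977405]), 'ft_torque': array([-0.02787214,  0.01252074, -0.01989973]), 'grip_force': 0.0, 'finger_gap': 0.0928597757112326}
side [0.35688436 0.62546898 0.5667579 ] [ 0.14270021 -1.63752721 -2.49889442] [[370.56958916   0.         328.47342228]
 [  0.         370.56958916 193.67990707]
 [  0.           0.           1.        ]] [-0.04042741  0.          0.          0.          0.        ]
side punch_mid 0.66 [330. 254.   4.  30.] [ 0.474 -0.066  0.114]
side punch_mid 0.2 [333. 275.  16.  22.] [ 0.47  -
[... 1085 characters left out ...]
49 [271. 223.  18.  15.] [ 0.468 -0.077  0.055]
top die 0.94 [272. 224.  30.  34.] [ 0.465 -0.077  0.034]
top die 0.77 [418. 231.  35.  28.] [ 0.462 -0.512  0.032]
top die 0.64 [368. 270.  32.  29.] [ 0.337 -0.37   0.034]
top stand_hole 0.76 [361. 218.  50.  34.] [ 0.489 -0.34   0.06 ]
top stand_hole 0.27 [265. 220.   7.  13.] [ 0.47  -0.073  0.134]
top lens 0.9 [232.  94.  28.  57.] [0.759 0.005 0.265]
top jar 0.51 [322. 162.  14.  18.] [ 0.656 -0.224  0.057]
top jar 0.16 [271. 224.  32.  34.] [ 0.466 -0.076  0.034]
top tin 0.62 [357. 156.  18.  19.] [ 0.689 -0.332  0.019]
top case 0.76 [290. 154.  32.  13.] [ 0.691 -0.126  0.022]
top driver 0.75 [315. 180.  17.   8.] [ 0.606 -0.198  0.019]
```

```bash
python3 - <<'E'
from h import *
a=cv2.imread("pics/top0.png")[120:310,210:460];cv2.imwrite("pics/topc.png",cv2.resize(a,None,fx=3.2,fy=3.1,interpolation=cv2.INTER_CUBIC))
b=cv2.imread("pics/side0.png")[170:330,140:430];cv2.imwrite("pics/sidec.png",cv2.resize(b,None,fx=2.75,fy=2.75,interpolation=cv2.INTER_CUBIC))
E
```

```text
(no output)
```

View pics/topc.png

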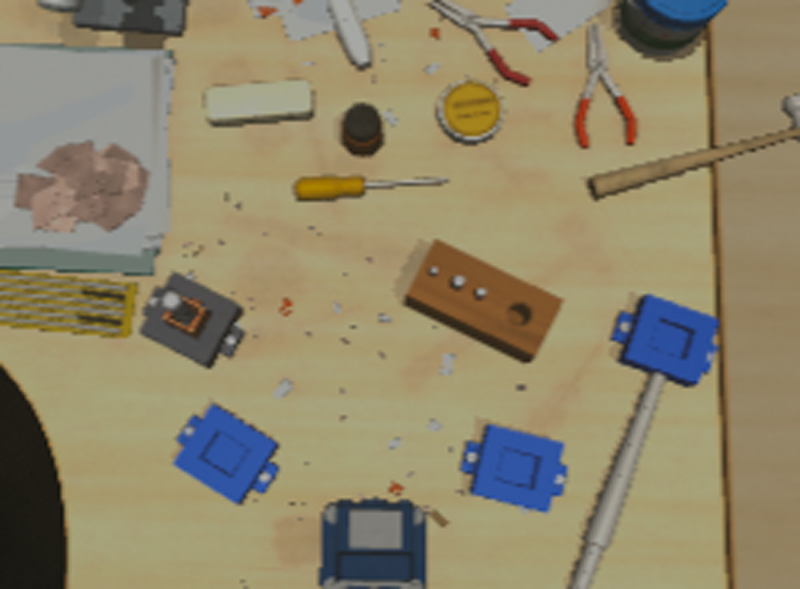

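View pics/sidec.png

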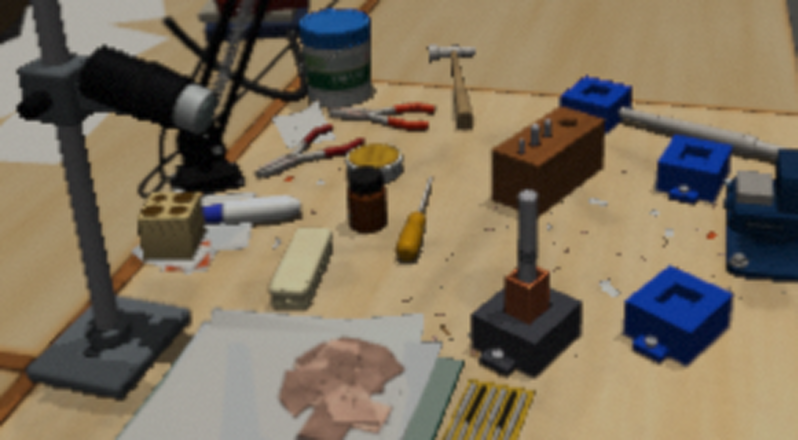

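```bash
python3 - <<'E'
from h import *
print("toolR",np.round(R.from_rotvec(state()["orientation"]).as_matrix(),3).tolist())
def near(P,c,r,z0,z1):
    return (np.hypot(P[...,0]-c[0],P[...,1]-c[1])<r)&(P[...,2]>z0)&(P[...,2]<z1)
for c in("side","top"):
    z=np.load(c+"0.npz");P=z["P"]
    for n,(ctr,r,a,b) in {"dietop":((.468,-.068),.065,.031,.041),"stand":((.49,-.335),.085,.056,.067),"mouth":((.468,-.068),.03,.06,.078)}.items():
        Q=P[near(P,ctr,r,a,b)]
        if len(Q)<4: continue
        (cx,cy),(w,h),an=cv2.minAreaRect((Q[:,:2]*1000).astype(np.float32))
        print(c,n,len(Q),np.round([cx,cy,w,h,an],1),"z",np.round(np.median(Q[:,2]),4))
    m=near(P,(.47,-.068),.035,.082,.2);Q=P[m]
    for lo,hi in((.08,.1),(.1,.12),(.12,.14),(.14,.16)):
        q=Q[(Q[:,2]>lo)&(Q[:,2]<hi)]
        if len(q):print(c,"punch",lo,len(q),np.round(q.mean(0),4),np.round(q.max(0),4))
    # hole: dark / deep pixels inside stand
    Pc=P
    m=near(Pc,(.48,-.365),.04,.0,.054)
    # lens
    o=outline_of("lens",c)[0];m=o["pixels"]&(P[...,2]>.18);Q=P[m];np.save(c+"lens.npy",Q)
    print(c,"head",len(Q),np.round(np.nanpercentile(Q,[1,50,99],axis=0),3).tolist())
for n,box,s in(("zt.png",(245,200,300,245),8),("zs.png",(300,225,365,325),6),("zh.png",(330,190,390,250),6)):
    c="side" if n=="zs.png" else "top"
    f=cv2.imread(f"pics/{c}0.png")[box[1]:box[3],box[0]:box[2]]
    cv2.imwrite("pics/"+n,cv2.resize(f,(int(600*f.shape[1]/f.shape[0]),600) if n=="zs.png" else (400,400),interpolation=cv2.INTER_CUBIC))
f=np.hstack([cv2.resize(cv2.imread("pics/zs.png"),(390,600)),np.vstack([cv2.resize(cv2.imread("pics/zt.png"),(400,300)),cv2.resize(cv2.imread("pics/zh.png"),(400,300))])])
cv2.imwrite("pics/mont.png",f)
E
```

```text
toolR [[-0.919, 0.394, 0.0], [0.394, 0.919, -0.0], [-0.0, -0.0, -1.0]]
side dietop 423 [474.5 -71.1  72.4  68.4  64.8] z 0.036
side stand 439 [ 494.8 -342.4  136.1   62.3   65.4] z 0.0621
side mouth 124 [474.1 -70.4  31.   25.7  64.7] z 0.0686
side punch 0.08 50 [ 0.4742 -0.0662  0.0912] [ 0.4823 -0.0619  0.0999]
side punch 0.1 54 [ 0.474  -0.0659  0.1102] [ 0.4822 -0.0614  0.1193]
side punch 0.12 63 [ 0.4736 -0.0668  0.1302] [ 0.4823 -0.061   0.1398]
side punch 0.14 38 [ 0.4738 -0.0684  0.1454] [ 0.4822 -0.0627  0.1485]
side head 1444 [[0.695, 0.002, 0.229], [0.763, 0.024, 0.257], [0.836, 0.046, 0.281]]
top dietop 382 [472.4 -69.2  70.7  66.3  63.2] z 0.035
top stand 861 [ 493.4 -339.3  128.9   60.9   64.4] z 0.0609
top mouth 46 [471.5 -70.4  28.3  25.4  61.6] z 0.0679
top punch 0.08 8 [ 0.4683 -0.0744  0.0929] [ 0.4754 -0.0691  0.0965]
top punch 0.1 8 [ 0.4682 -0.0745  0.1129] [ 0.4757 -0.0687  0.1184]
top punch 0.12 8 [ 0.4682 -0.0744  0.1316] [ 0.475  -0.0683  0.1365]
top punch 0.14 27 [ 0.4717 -0.0703  0.146 ] [ 0.4788 -0.0622  0.1489]
top head 981 [[0.692, -0.014, 0.232], [0.758, 0.005, 0.265], [0.834, 0.044, 0.282]]
```

View pics/mont.png

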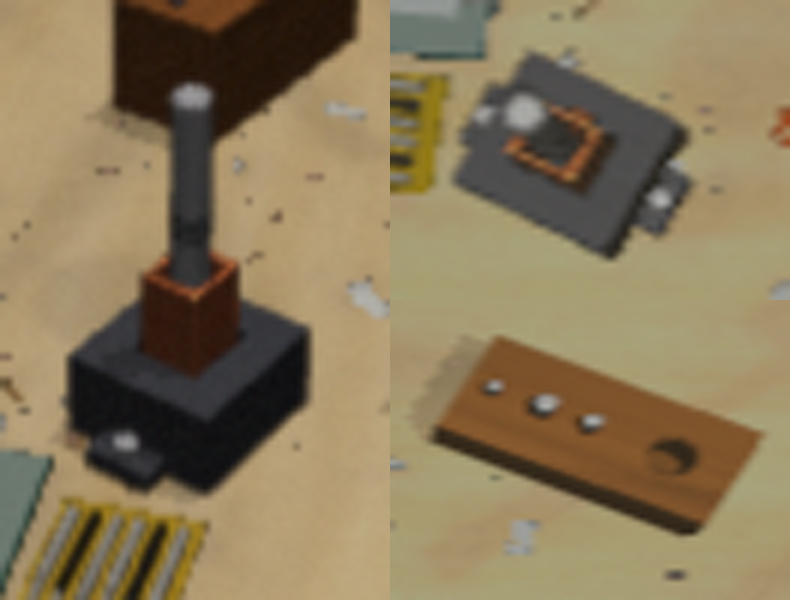

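```bash
cat > fit.py <<'E'
from h import *
from scipy.optimize import least_squares
def ax(y,p=.262): return np.array([np.cos(y)*np.cos(p),np.sin(y)*np.cos(p),np.sin(p)])
S,T=np.load("sidelens.npy"),np.load("toplens.npy")
for n,Q in(("side",S),("top",T),("both",np.vstack([S,T]))):
    Q=Q[~np.isnan(Q).any(1)]
    def f(p,Q):
        a=ax(p[3]);d=Q-p[:3];t=d@a
        return np.linalg.norm(d-t[:,None]*a,axis=1)-.021
    p=np.array([.76,.02,.25,0.2])
    for it in range(6):
        a=ax(p[3]);t=(Q-p[:3])@a;f0=np.percentile(t,1)
        q=Q[(t>f0+.004)&(t<f0+.085)]
        g=lambda v:np.append(f(v,q),((v[:3]-p[:3])@a)*5)
        p=least_squares(g,p,loss="soft_l1",f_scale=.002).x
    a=ax(p[3]);t=(Q-p[:3])@a;t=np.sort(t)
    L=p[:3]+a*np.percentile(t,1)
    print(n,"lens",np.round(L,4),"min",np.round(p[:3]+a*t[2],4),"yaw",np.degrees(p[3]).round(1),"rms",np.sqrt(np.mean(f(p,q)**2)).round(4),len(q))
E
python3 fit.py; python3 - <<'E'
from h import *
im=get_image("top");A=att(im["attitude"])
c=A.T@(np.array([.4792,-.3722,.062])-im["eye"]);K=im["intrinsics"]
print(K[0][0]*c[0]/-c[2]+K[0][2],K[1][1]*c[1]/c[2]+K[1][2])
f=im["frame"][210:235,360:388].astype(int).sum(2)
print((f//10))
E
```

```text
side lens [0.6965 0.0094 0.2396] min [0.696  0.0094 0.2395] yaw -0.6 rms 0.0017 790
top lens [0.6951 0.017  0.2376] min [0.6944 0.0171 0.2374] yaw -6.2 rms 0.002 562
both lens [0.6963 0.0111 0.2385] min [0.694  0.0112 0.2379] yaw -1.5 rms 0.0022 1354
372.1922005173331 220.49628327309136
[[25 25 25 25 25 25 25 25 25 25 25 26 29 36 40 42 41 41 41 41 41 42 42 42
  42 43 43 43]
 [24 24 25 25 25 25 25 25 25 25 25 25 25 26 29 35 40 41 41 41 41 41 42 42
  43 43 43 43]
 [26 25 24 25 25 25 25 25 25 25 25 25 25 25 25 26 27 31 39 42 42 43 43 43
  44 44 43 43]
 [44 36 28 25 25 24 25 25 25 25 25 25 25 25 25 25 25 26 27 32 40 44 44 44
  44 44 44 44]
 [49 40 29 25 25 25 25 25 25 25 25 25 25 25 25 25 25 25 25 26 27 33 41 44
  44 44 44 44]
 [25 24 25 25 25 25 25 25 25 25 25 25 25 25 25 25 25 25 25 25 25 26 28 33
  41 44 44 44]
 [19 23 25 25 25 25 25 25 25 25 25 25 25 25 25 25 25 25 25 25 25 25 25 26
  28 33 41 44]
 [26 26 26 25 25 25 25 25 26 25 22 21 22 21 23 25 25 25 25 25 25 25 25 25
  25 31 41 44]
 [26 26 26 26 26 25 25 25 24 21 17 14 13 13 18 23 24 25 25 25 25 25 25 25
  25 38 44 44]
 [25 26 26 
[... 713 characters left out ...]
3 24 25 24 24 24 23 23 22 23 22 22 23 24 25 25 25 28 39 45 45
  45 45 45 45]
 [12 12 13 14 19 23 24 25 25 24 24 23 23 23 22 23 23 23 23 24 34 43 45 45
  45 45 45 45]
 [12 12 12 12 12 14 19 23 25 25 25 25 24 24 23 23 22 23 23 26 38 44 45 45
  44 44 44 44]
 [25 14 12 11 12 12 12 14 19 23 25 25 25 25 24 24 23 23 23 32 41 44 44 44
  44 44 44 44]
 [42 37 25 14 12 12 12 12 12 14 19 23 25 25 25 25 24 24 26 38 44 44 44 44
  44 44 44 44]
 [43 43 42 37 25 14 12 12 12 12 12 15 19 24 25 25 25 25 33 41 44 43 43 43
  44 43 43 43]
 [43 43 43 43 42 36 25 14 12 11 12 12 12 15 19 23 25 28 38 43 43 43 43 43
  43 43 43 43]
 [42 43 43 43 43 42 41 36 25 14 12 11 12 12 13 14 19 32 41 43 43 43 43 43
  43 43 43 43]]
```

>>> servo_tool(plan=[-1,-33,-30.5,0,0,-1,-33,-30.5,0,0,-1,-33,-30.5,0,0,-1,-33,-30.5,0,0,-1,-33,-30.5,0,0,-1,-33,-30.5,0,0,-1,-33,-30.5,0,0,-1,-33,-30.5,0,0,-1,-33,-30.5,0,0,-1,-33,-30.5,0,0,-1,-33,-30.5,0,0,-1,-33,-30.5,0,0])

```text
time_s: 2.35
ee_pos: [0.4369, 0.0113, 0.2269]
orientation: [0.632, 3.077, 0.0]
contact_force: [0.7, -0.2, -0.3]
finger_gap: 0.0929
grip_force: 0.0
```

>>> servo_tool(plan=[-1,-33,-31.5,0,0,-1,-33.5,-31.5,0,0,-1,0,0,0,2.5,-1,0,0,30,0,-1,0,0,0,0,-1,0,0,0,0])

```text
time_s: 2.95
ee_pos: [0.4726, -0.0708, 0.1969]
orientation: [-0.698, -3.062, -0.0]
contact_force: [-0.4, 0.2, -0.2]
finger_gap: 0.0933
grip_force: 0.0
```

```bash
cat > meas.py <<'E'
from h import *
s=state();print(s["time_s"],np.round(s["ee_pos"],4))
print(np.round(R.from_rotvec(s["orientation"]).as_matrix(),3).tolist())
for c in("side","top"):
    im=get_image(c);P=cloud(im);save(im,"m_"+c+".png")
    m=(abs(P[...,0]-.473)<.02)&(abs(P[...,1]+.07)<.02)&(P[...,2]>.08)&(P[...,2]<.152)
    Q=P[m]
    if len(Q)>5:
        e=np.array(im["eye"])[:2]
        # circle centre fit r=8mm
        from scipy.optimize import least_squares
        q=Q[Q[:,2]<.144]
        r=least_squares(lambda v:np.hypot(q[:,0]-v[0],q[:,1]-v[1])-.008,q[:,:2].mean(0)+.004*(q[:,:2].mean(0)-e)/np.linalg.norm(q[:,:2].mean(0)-e),loss="soft_l1",f_scale=.001)
        print(c,len(q),"centre",np.round(r.x,4),"zmax",Q[:,2].max())
E
python3 meas.py
```

```text
2.95 [ 0.4726 -0.0708  0.1969]
[[-0.901, 0.433, -0.001], [0.433, 0.901, 0.0], [0.001, -0.0, -1.0]]
side 181 centre [ 0.4744 -0.0722] zmax 0.14916651780355616
```

>>> servo_tool(plan=[-1,-1,0,30,0,-1,0,0,30,0,-1,0,0,21,0,-1,0,0,0,0,1,0,0,0,0,1,0,0,0,0,1,0,0,0,0,1,0,0,0,0,1,0,0,0,0,1,0,0,0,0,1,0,0,0,0])

```text
time_s: 4.15
ee_pos: [0.4736, -0.0714, 0.1157]
orientation: [0.698, 3.063, -0.0]
contact_force: [-0.2, 0.3, -0.9]
finger_gap: 0.0417
grip_force: 0.0
```

>>> servo_tool(plan=[1,0,0,0,0,1,0,0,0,0,1,0,0,0,0,1,0,0,0,0,1,0,0,0,0,1,0,0,0,0])

```text
time_s: 4.75
ee_pos: [0.4736, -0.0713, 0.1156]
orientation: [-0.699, -3.063, -0.0]
contact_force: [-0.2, 0.3, -0.2]
finger_gap: 0.0153
grip_force: 30.0
```

>>> servo_tool(plan=[1,0,0,-8,0,1,0,0,-12,0,1,0,0,-20,0,1,0,0,-20,0,1,0,0,-20,0,1,0,0,-10,0,1,0,0,0,0,1,0,0,0,0])

```text
time_s: 5.55
ee_pos: [0.4734, -0.0713, 0.2053]
orientation: [-0.698, -3.063, 0.0]
contact_force: [-0.3, -0.2, -0.9]
finger_gap: 0.0154
grip_force: 30.0
```

```bash
python3 - <<'E'
from h import *
s=state();print(s["ee_pos"],s["grip_force"])
for c in("side","top"):
    im=get_image(c);P=cloud(im);save(im,"l_"+c+".png")
    if c=="side": save(im,"ls.png",5,(290,200,390,320))
    Q=P[(abs(P[...,0]-.473)<.025)&(abs(P[...,1]+.07)<.025)]
    for lo in np.arange(.09,.24,.01):
        q=Q[(Q[:,2]>lo)&(Q[:,2]<lo+.01)]
        if len(q)>3:print(c,lo.round(2),len(q),np.round(q.mean(0),4),np.round(q.min(0)[2],4))
    m=(np.hypot(P[...,0]-.473,P[...,1]+.07)<.03)&(P[...,2]>.06)&(P[...,2]<.078);Q=P[m]
    if len(Q)>5: print(c,"ferr",cv2.minAreaRect((Q[:,:2]*1000).astype(np.float32)),Q[:,2].max())
E
```

```text
[ 0.47337746 -0.07131525  0.2053015 ] 29.999778050696477
side 0.11 4 [ 0.4758 -0.0674  0.1178] 0.1161
side 0.12 27 [ 0.4718 -0.0668  0.1247] 0.1201
side 0.13 28 [ 0.4727 -0.066   0.1352] 0.1303
side 0.14 28 [ 0.472  -0.0664  0.1453] 0.14
side 0.15 27 [ 0.4724 -0.0662  0.1553] 0.1503
side 0.16 27 [ 0.4729 -0.0661  0.1649] 0.1601
side 0.17 31 [ 0.4727 -0.0664  0.1753] 0.17
side 0.18 31 [ 0.4736 -0.0666  0.1854] 0.1808
side 0.19 27 [ 0.4705 -0.0674  0.1959] 0.1909
side 0.2 58 [ 0.4714 -0.0651  0.2056] 0.2004
side 0.21 75 [ 0.4733 -0.0622  0.215 ] 0.2101
side 0.22 86 [ 0.4724 -0.064   0.2251] 0.2202
side 0.23 89 [ 0.4728 -0.0645  0.2352] 0.2302
side ferr ((474.2599792480469, -70.71703338623047), (32.64850616455078, 27.26630210876465), 62.4376335144043) 0.07132631152817032
top ferr ((468.7759094238281, -77.47139739990234), (13.779742240905762, 22.96866226196289), 64.03260803222656) 0.07175656170658562
```

View pics/ls.png

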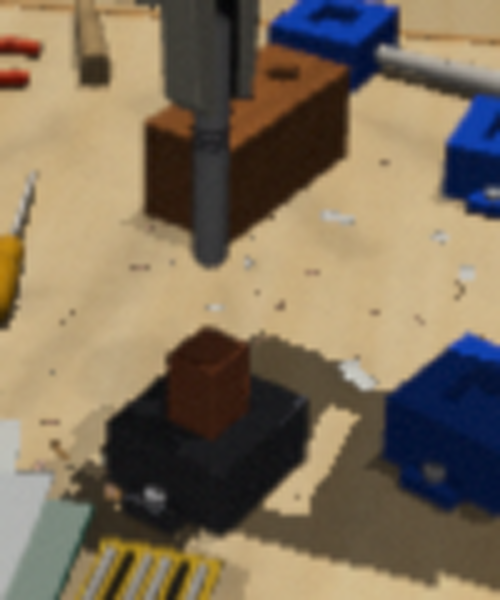

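>>> servo_tool(plan=[1,-17,-33.5,0,0,1,-17,-33.5,0,0,1,-17,-33.5,0,0,1,-17,-33.5,0,0,1,-17,-33.5,0,0,1,-17,-33.5,0,0,1,-17,-33.5,0,0,1,-17,-34,0,0,1,0,0,25,0,1,0,0,0,0,1,0,0,0,0])

```text
time_s: 6.75
ee_pos: [0.4795, -0.3716, 0.18]
orientation: [-0.698, -3.061, -0.002]
contact_force: [0.8, -0.6, -0.4]
finger_gap: 0.0151
grip_force: 30.0
```

```bash
python3 - <<'E'
from h import *
from scipy.optimize import least_squares
s=state();print(s["ee_pos"],s["grip_force"])
for c in("side","top"):
    im=get_image(c);P=cloud(im)
    save(im,"p_"+c+".png",8,(325,170,395,245) if c=="side" else (345,195,400,245))
    m=(abs(P[...,0]-.479)<.025)&(abs(P[...,1]+.372)<.025)&(P[...,2]>.085)&(P[...,2]<.15)
    q=P[m]
    if len(q)>5:
        e=np.array(im["eye"])[:2];v0=q[:,:2].mean(0);v0=v0+.006*(v0-e)/np.linalg.norm(v0-e)
        print(c,len(q),least_squares(lambda v:np.hypot(q[:,0]-v[0],q[:,1]-v[1])-.008,v0,loss="soft_l1",f_scale=.001).x,q[:,2].min())
    m=(np.hypot(P[...,0]-.494,P[...,1]+.34)<.085)&(P[...,2]>.056)&(P[...,2]<.067);Q=P[m]
    print(c,cv2.minAreaRect((Q[:,:2]*1000).astype(np.float32)),np.median(Q[:,2]))
a=cv2.imread("pics/p_side.png");b=cv2.imread("pics/p_top.png")
cv2.imwrite("pics/pp.png",np.hstack([cv2.resize(a,(400,430)),cv2.resize(b,(400,430))]))
E
```

```text
[ 0.47949177 -0.37160192  0.18000237] 29.999891059705988
side 100 [ 0.48051773 -0.37295757] 0.09143201950918767
side ((495.7297668457031, -342.2148742675781), (137.07977294921875, 63.31610107421875), 64.1083755493164) 0.06221170749603472
top ((0.0, 0.0), (0.0, 0.0), 0.0) nan
  return _methods._mean(a, axis=axis, dtype=dtype,
  ret = ret.dtype.type(ret / rcount)
```

View pics/pp.png

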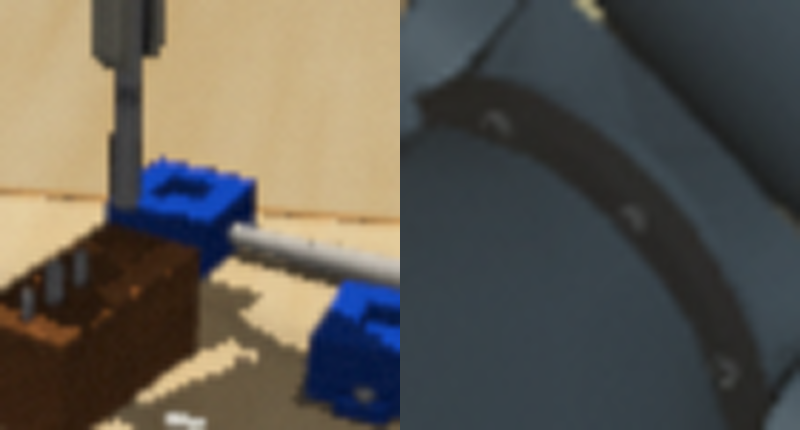

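>>> servo_tool(plan=[1,0,-0.8,10,0,1,0,0,12,0,1,0,0,8,0,1,0,0,8,0,1,0,0,12,0,1,0,0,12,0,1,0,0,10,0,1,0,0,0,0])

```text
time_s: 7.65
ee_pos: [0.4788, -0.3725, 0.1068]
orientation: [-0.698, -3.061, -0.002]
contact_force: [0.3, -0.4, -1.4]
finger_gap: 0.0156
grip_force: 30.0
```

Sliding in freely; down a bit more, then release partly.

>>> servo_tool(plan=[1,0,0,4,0,1,0,0,1.5,0,1,0,0,0,0,0.3,0,0,0,0,0.3,0,0,0,0,0.3,0,0,0,0,0.3,0,0,0,0,0.3,0,0,0,0,0.3,0,0,0,0])

```text
time_s: 8.55
ee_pos: [0.4794, -0.373, 0.1032]
orientation: [0.699, 3.063, -0.0]
contact_force: [0.3, -0.1, -0.6]
finger_gap: 0.0323
grip_force: 0.0
```

>>> servo_tool(plan=[0.3,0,0,0,0,0.3,0,0,-20,0,0.3,0,0,-30,0,0.3,0,0,-30,0,0.3,17,34,0,0,-1,17,34,0,0,-1,17,33,0,0,-1,17,34,0,0])

```text
time_s: 9.35
ee_pos: [0.4764, -0.2205, 0.1832]
orientation: [0.699, 3.063, -0.0]
contact_force: [1.1, -0.1, 0.9]
finger_gap: 0.0519
grip_force: 0.0
```

```bash
cp fit.py fit2.py; python3 - <<'E'
from h import *
from scipy.optimize import least_squares
s=state();print(s["ee_pos"])
for c in("side","top"):
    im=get_image(c);P=cloud(im)
    Q=P[(np.hypot(P[...,0]-.479,P[...,1]+.373)<.022)&(P[...,2]>.07)&(P[...,2]<.2)]
    if len(Q):print(c,"punch top",len(Q),Q[:,2].max(),np.median(Q[Q[:,2]>.12],0) if (Q[:,2]>.12).any() else Q.mean(0))
    if c=="side":save(im,"after.png",4,(300,170,400,320))
    m=(np.hypot(P[...,0]-.473,P[...,1]+.07)<.03)&(P[...,2]>.06)&(P[...,2]<.078);Q=P[m]
    if len(Q)>5: print(c,"ferr",cv2.minAreaRect((Q[:,:2]*1000).astype(np.float32)),Q[:,2].max())
    o=outline_of("lens",c)
    if o:
        m=o[0]["pixels"]&(P[...,2]>.18);np.save(c+"lens.npy",P[m]);
E
python3 fit.py
python3 - <<'E'
import numpy as np
for c in("side","top"):
    Q=np.load(f"{c}lens.npy");Q=Q[~np.isnan(Q).any(1)]
    for x in np.arange(.69,.85,.015):
        q=Q[(Q[:,0]>x)&(Q[:,0]<x+.015)]
        if len(q)>3:print(c,x.round(3),len(q),"y",np.percentile(q[:,1],[2,50,98]).round(4),"z",np.percentile(q[:,2],[2,50,98]).round(4))
E
```

```text
[ 0.4764042  -0.22053746  0.1832122 ]
side punch top 87 0.12047314901284617 [ 0.48150516 -0.36512832  0.12027192]
side ferr ((474.6891784667969, -70.03516387939453), (31.892074584960938, 27.70357322692871), 63.966148376464844) 0.07213168207107779
top punch top 51 0.1330511600286789 [ 0.4786468  -0.37016737  0.12986323]
side lens [0.6968 0.0095 0.2396] min [0.6963 0.0095 0.2395] yaw -0.6 rms 0.0018 818
top lens [0.695  0.0175 0.2377] min [0.6944 0.0176 0.2376] yaw -6.6 rms 0.002 554
both lens [0.6962 0.0113 0.2386] min [0.6937 0.0113 0.2379] yaw -1.6 rms 0.0022 1377
side 0.69 133 y [0.0073 0.0205 0.0298] z [0.2276 0.2474 0.2584]
side 0.705 171 y [0.0049 0.0251 0.033 ] z [0.2321 0.2552 0.2674]
side 0.72 155 y [0.0035 0.0264 0.0322] z [0.2368 0.2608 0.2725]
side 0.735 155 y [0.004  0.0272 0.0323] z [0.2412 0.2644 0.2749]
side 0.75 150 y [0.0037 0.0256 0.0302] z [0.2442 0.2676 0.2789]
side 0.765 165 y [0.0034 0.0229 0.0296] z [0.2372 0.2706 0.2828]
side 0.78 70 y [0.0152 0.0236 0.0287] z [0.2355 0.2571 0.279 ]
side 0.795 228 y [-0.0044  0.0216  0.027 ] z [0.226  0.2515 0.2689]
side 0.81 199 y [0.0011 0.0255 0.0472] z [0.2269 0.251  0.2684]
side 0.825 91 y [0.0084 0.0229 0.0466] z [0.2254 0.2588 0.269 ]
top 0.69 92 y [-0.0025  0.0105  0.0266] z [0.236  0.2523 0.259 ]
top 0.705 116 y [-0.0069  0.0089  0.0313] z [0.2389 0.2591 0.2683]
top 0.72 115 y [-0.0085  0.0065  0.0287] z [0.2469 0.2655 0.2723]
top 0.735 104 y [-0.0101  0.0066  0.0284] z [0.2492 0.2702 0.2747]
top 0.75 110 y [-0.0105  0.0053  0.0291] z [0.2558 0.2731 0.2786]
top 0.765 104 y [-0.0114  0.0044  0.0265] z [0.2628 0.2773 0.2826]
top 0.78 31 y [-0.0102 -0.0028  0.0188] z [0.23   0.2564 0.2796]
top 0.795 146 y [-0.0131  0.0017  0.0253] z [0.1991 0.2643 0.269 ]
top 0.81 104 y [-0.0142  0.0182  0.0478] z [0.2269 0.2534 0.2689]
top 0.825 37 y [-0.0147 -0.0105  0.0117] z [0.2311 0.2651 0.268 ]
```

View pics/after.png

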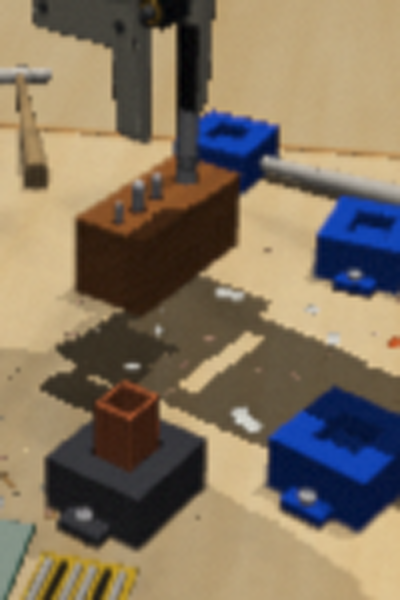

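>>> servo_tool(plan=[-1,17,33.5,0,0,-1,17,33.5,0,0,-1,17,33.5,0,0,-1,17.3,33.5,0,0,-1,0,0,30,0,-1,0,0,30,0,-1,0,0,0,0,-1,0,0,0,0])

```text
time_s: 10.35
ee_pos: [0.4736, -0.0723, 0.1236]
orientation: [-0.7, -3.062, 0.0]
contact_force: [0.4, 0.7, 1.0]
finger_gap: 0.093
grip_force: 0.0
```

```bash
python3 - <<'E'
from h import *
s=state();print(s["ee_pos"],s["finger_gap"],R.from_rotvec(s["orientation"]).as_matrix()[:2,1])
im=get_image("side");P=cloud(im);save(im,"g.png",5,(280,200,400,320))
Rt=R.from_rotvec(s["orientation"]).as_matrix();L=(P-s["ee_pos"])@Rt
m=(np.abs(L[...,0])<.02)&(np.abs(L[...,1])>.03)&(np.abs(L[...,1])<.075)&(np.abs(L[...,2])<.06)
q=L[m];print(len(q),"tips z",np.percentile(q[:,2],[90,95,99,100]).round(4),"y",np.percentile(q[:,1],[1,50,99]).round(3),"x",np.percentile(q[:,0],[1,50,99]).round(3))
Q=P[(np.hypot(P[...,0]-.473,P[...,1]+.07)<.03)&(P[...,2]>.06)&(P[...,2]<.078)]
print("ferr",cv2.minAreaRect((Q[:,:2]*1000).astype(np.float32)),len(Q))
E
```

```text
[ 0.47362539 -0.07230278  0.12355755] 0.09300572309229493 [0.43441939 0.9007107 ]
486 tips z [-0.0031  0.001   0.0057  0.0069] y [-0.061  0.049  0.065] x [-0.009  0.004  0.009]
ferr ((473.9268798828125, -70.28327941894531), (31.86249542236328, 26.42074966430664), 65.79408264160156) 135
```

>>> servo_tool(plan=[-1,1,1.3,25,0,-1,0,0,25,0,-1,0,0,23,0,1,0,0,0,0,1,0,0,0,0,1,0,0,0,0,1,0,0,0,0,1,0,0,0,0,1,0,0,0,0,1,0,0,0,0,1,0,0,0,0,1,0,0,0,0])

```text
time_s: 11.6
ee_pos: [0.4729, -0.0699, 0.0501]
orientation: [-0.698, -3.063, 0.0]
contact_force: [0.1, -0.2, 0.8]
finger_gap: 0.0298
grip_force: 30.0
```

>>> servo_tool(plan=[1,0,0,0,0,1,0,0,0,0,1,0,0,0,0,1,0,0,0,0])

```text
time_s: 12.0
ee_pos: [0.4729, -0.0699, 0.0502]
orientation: [-0.698, -3.063, 0.0]
contact_force: [-0.6, 0.1, 0.9]
finger_gap: 0.0299
grip_force: 30.0
```

>>> servo_tool(plan=[1,0,0,-4,0,1,0,0,-3.5,0,1,1.5,0,0,0,1,1.5,0,0,0,1,1.5,0,0,0,1,1.5,0,0,0,1,0,0,0,0])

```text
time_s: 12.7
ee_pos: [0.4703, -0.0685, 0.0585]
orientation: [0.696, 3.056, -0.001]
contact_force: [9.8, -7.3, -3.9]
finger_gap: 0.0295
grip_force: 30.0
```

>>> servo_tool(plan=[1,1.5,0,0,0,1,1.5,0,0,0,1,1.5,0,0,0,1,1.5,0,0,0,1,0,0,0,0,1,0,0,0,0])

```text
time_s: 13.3
ee_pos: [0.4658, -0.0663, 0.0592]
orientation: [0.696, 3.054, -0.002]
contact_force: [10.1, -9.8, 3.6]
finger_gap: 0.0297
grip_force: 30.0
```

>>> servo_tool(plan=[1,1.5,0,0,0,1,1.5,0,0,0,1,0,0,0,0,1,-3,0,0,0,1,-2,0,-5,0,1,0,0,-30,0,1,0,0,-30,0,1,0,0,-30,0,1,0,0,0,0,1,0,0,0,0])

```text
time_s: 14.3
ee_pos: [0.4634, -0.0653, 0.1526]
orientation: [-0.698, -3.063, -0.0]
contact_force: [-0.7, -0.2, -1.2]
finger_gap: 0.0295
grip_force: 30.0
```

```bash
cat > tilt.py <<'E'
from h import *
import sys
s=state();print(np.round(s["ee_pos"],4),s["finger_gap"],s["grip_force"])
Rt=R.from_rotvec(s["orientation"]).as_matrix();T=s["ee_pos"]
for c in("side","top"):
    im=get_image(c);P=cloud(im);L=(P-T)@Rt
    f=im["frame"].astype(int)
    cu=(f[...,0]>1.5*f[...,1])&(f[...,0]>35)
    m=cu&(np.abs(L[...,0])<.04)&(np.abs(L[...,1])<.03)&(np.abs(L[...,2]-.01)<.05)
    q=L[m];print(c,len(q))
    if len(q)<20: continue
    r,cc=np.where(m);print("pix",c,cc.min(),cc.max(),r.min(),r.max())
    if c=="side": save(im,sys.argv[1],7,(int(cc.mean())-40,int(r.mean())-40,int(cc.mean())+40,int(r.mean())+40))
    # rear face (boss-away) : normal ~ +tool x; left face normal +tool y. RANSAC on plane with normal near tool x
    rng=np.random.default_rng(0);best=None
    for _ in range(3000):
        a=q[rng.choice(len(q),3,False)];n=np.cross(a[1]-a[0],a[2]-a[0]);l=np.linalg.norm(n)
        if l<1e-7: continue
        n/=l;n*=np.sign(n[0])
        if n[0]<.8 : continue
        k=np.abs((q-a[0])@n)<.001
        if best is None or k.sum()>best.sum(): best=k
    if best is not None:
        w=q[best];u,sv,vt=np.linalg.svd(w-w.mean(0));n=vt[2]*np.sign(vt[2][0])
        print("rear plane",len(w),n.round(3),"tilt deg",np.degrees(np.arctan2(n[2],n[0])).round(1),"yaw",np.degrees(np.arctan2(n[1],n[0])).round(1),"at",w.mean(0).round(4),"z",w[:,2].min().round(4),w[:,2].max().round(4))
    print("ext",q.min(0).round(4),q.max(0).round(4))
E
python3 tilt.py t1.png
```

```text
[ 0.4634 -0.0653  0.1526] 0.02949179893854544 29.998112618923187
side 172
pix side 324 342 225 252
rear plane 99 [0.988 0.016 0.152] tilt deg 8.7 yaw 0.9 at [0.0055 0.0005 0.0004] z -0.019 0.0235
ext [-0.0224 -0.0152 -0.0276] [0.0089 0.0164 0.0235]
top 0
```

View pics/t1.png

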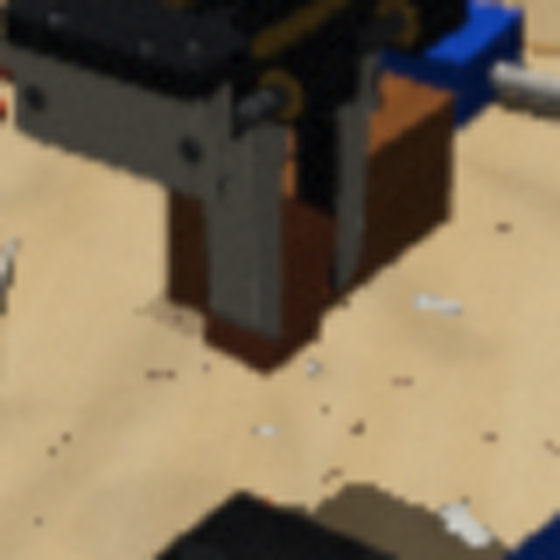

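>>> servo_tool(plan=[1,-30,0,0,0,1,-29,0,0,0,1,0,0,30,0,1,0,0,30,0,1,0,0,25,0,1,0,0,12,0,1,4,0,0,0,1,2,0,0,0,1,1,0,0,0,1,0,0,0,0])

```text
time_s: 15.4
ee_pos: [0.5112, -0.0881, 0.0566]
orientation: [0.698, 3.061, -0.0]
contact_force: [0.3, 0.8, -0.3]
finger_gap: 0.0299
grip_force: 30.0
```

>>> servo_tool(plan=[1,1.5,0,0,0,1,1.5,0,0,0,1,1.5,0,0,0,1,1,0,0,0,1,0,0,0,0])

```text
time_s: 15.9
ee_pos: [0.5069, -0.0862, 0.056]
orientation: [0.698, 3.06, -0.001]
contact_force: [5.6, -2.1, -3.2]
finger_gap: 0.0299
grip_force: 30.0
```

>>> servo_tool(plan=[1,1.5,0,0,0,1,1.5,0,0,0,1,1.5,0,0,0,1,1,0,0,0,1,0,0,0,0,1,-10,0,0,0,1,0,0,-30,0,1,0,0,-30,0,1,0,0,-30,0,1,0,0,0,0,1,0,0,0,0])

```text
time_s: 17.0
ee_pos: [0.5098, -0.0876, 0.1456]
orientation: [-0.699, -3.063, -0.0]
contact_force: [-0.9, 0.4, -2.0]
finger_gap: 0.0297
grip_force: 30.0
```

```bash
python3 tilt.py t2.png
```

```text
[ 0.5098 -0.0876  0.1456] 0.02967603083426038 29.999132752418518
side 161
pix side 306 323 224 247
rear plane 93 [0.98  0.007 0.199] tilt deg 11.5 yaw 0.4 at [ 0.0037 -0.0004  0.0018] z -0.019 0.0241
ext [-0.0218 -0.0158 -0.0225] [0.0095 0.0169 0.0256]
top 0
```

>>> servo_tool(plan=[1,0,0,-30,0,1,0,0,-34.8,0,1,-2,31,0,0,1,-2.5,31,0,0,1,-2.5,31,0,0,1,-2.5,32,0,0,1,0,0,0,-7,1,0,0,0,-7,1,0,0,0,-7.7,1,0,0,0,0,1,0,0,0,0])

```text
time_s: 18.2
ee_pos: [0.5723, 0.0208, 0.2095]
orientation: [-0.116, -3.138, -0.0]
contact_force: [0.8, -0.6, -1.2]
finger_gap: 0.0299
grip_force: 30.0
```

```bash
python3 tilt.py t3.png; cat > bossm.py <<'E'
from h import *
s=state();print(s["orientation"],s["contact_force"])
for c in("side","top"):
    im=get_image(c);save(im,"f_"+c+".png");P=cloud(im)
    o=outline_of("lens",c)
    if o: m=o[0]["pixels"]&(P[...,2]>.18);np.save(c+"lens.npy",P[m])
E
python3 bossm.py; python3 - <<'E'
import cv2,numpy as np
a=cv2.imread("pics/f_side.png")[150:270,150:310];b=cv2.imread("pics/f_top.png")[50:170,180:340]
cv2.imwrite("pics/f.png",np.vstack([cv2.resize(a,(400,300)),cv2.resize(b,(400,300))]))
E
sed -i 's/f0+.004/f0+.01/;s/f0+.085/f0+.07/' fit.py; python3 fit.py
```

```text
[0.5723 0.0208 0.2095] 0.029918199181824347 29.998808205127716
side 155
pix side 261 280 220 246
rear plane 67 [0.979 0.002 0.202] tilt deg 11.7 yaw 0.1 at [ 0.0037 -0.0001  0.0031] z -0.019 0.0271
ext [-0.0237 -0.0156 -0.0191] [0.0086 0.0161 0.0271]
top 0
[-1.14333788e-01 -3.13857947e+00 -6.61490767e-05] [ 0.51810926 -0.10864483 -0.90260678]
side lens [0.6967 0.0098 0.2398] min [0.6959 0.0098 0.2396] yaw -0.4 rms 0.0018 622
top lens [0.698  0.0169 0.2391] min [0.6958 0.0172 0.2386] yaw -6.5 rms 0.0018 377
both lens [0.6969 0.0114 0.239 ] min [0.6949 0.0114 0.2385] yaw -1.5 rms 0.0021 995
```

View pics/f.png

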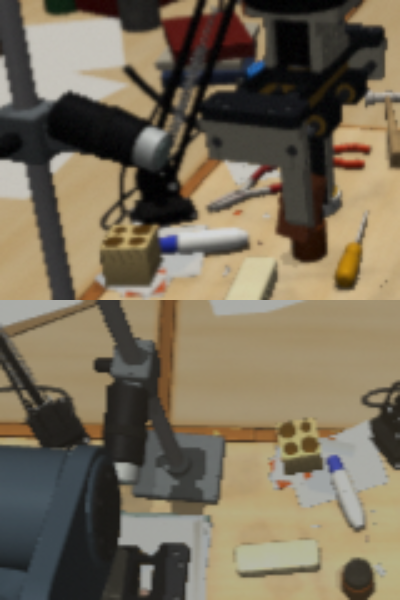

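```bash
python3 - <<'E'
from h import *
from scipy.optimize import least_squares
for c in("side","top"):
    P=np.load(c+"0.npz")["P"]
    for lo,hi in((.06,.13),(.13,.2),(.29,.38)):
        q=P[(np.hypot(P[...,0]-.817,P[...,1])<.05)&(P[...,2]>lo)&(P[...,2]<hi)]
        if len(q)<20: continue
        e=get_image(c)["eye"][:2] if 0 else np.array([.357,.625] if c=="side" else [.328,-.223])
        v0=np.median(q[:,:2],0);u=(v0-e)/np.linalg.norm(v0-e)
        r=least_squares(lambda v:np.hypot(q[:,0]-v[0],q[:,1]-v[1])-v[2],[*(v0+.008*u),.01],loss="soft_l1",f_scale=.001,bounds=([0,-1,.006],[2,1,.025]))
        print(c,lo,len(q),np.round(r.x,4),"med",v0.round(4))
    # mid-line of head silhouette by PCA-free method: per-slice mid of y extremes
E
```

```text
side 0.06 259 [0.8199 0.0051 0.0097] med [0.8143 0.0124]
side 0.13 292 [0.8196 0.0053 0.0097] med [0.8139 0.0123]
side 0.29 463 [0.8186 0.0051 0.0092] med [0.8134 0.012 ]
top 0.06 75 [0.8167 0.0066 0.0094] med [0.8088 0.0028]
top 0.13 78 [0.8169 0.0065 0.0098] med [0.8092 0.0015]
top 0.29 213 [0.8173 0.0062 0.0097] med [0.8096 0.002 ]
```

```bash
python3 -c "
from plant import *
s=state();print(s['time_s'],s['ee_pos'],s['grip_force']);print(finish_job())"
```

```text
18.5 [0.57257282 0.02080924 0.21036885] 29.99907284975052
the job is handed in; nothing more can be done
None
```

I handed the job in at 18.5 s. The punch is seated in the empty hole of the stand, and the ferrule is held in front of the inspection lens: boss about 101 mm away, within 2 mm of its line of sight and tilted about 3° from square by my measurements. I have not seen the verdict.

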